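Shut the floor vent's blades with a fingertip

TASK

The floor vent on the bench has to be shut before it is put away: starting at its plain end, run a fingertip lightly along the row of blades towards the end with the round knob, laying every blade down flat towards the knob as you pass. Only touch the vent: do not lift it, shove it along the bench or press hard on it, leave the things around it where they are, and finish clear of everything.

Things in the scene. Friction and masses are not known exactly. Their poses are not given: they have to be found in the camera images.
- vent: Loose steel floor vent (1.3 to 2 kg) lying face up on the bench: plate 290 mm (its x) by 140 mm (y), face 30 mm up, opening 200 by 80 mm in its middle. Origin at the centre of its underside, z up. Round damper knob at its +x end, the other end plain. Seven thin blades stand in a row along x in the opening; blade n pivots about an axis parallel to y at x = -90 + 26(n-1) mm, z = 28 mm
- first_pivot (a point): middle of blade 1's pivot axis (vent x = -90, y = 0, z = 28 mm: 2 mm below the face). Each blade is 74 mm wide (y), 24 mm tall above its pivot, 2.5 mm thick and stays where it is left: pivot friction 0.02 N m, so a fingertip 5 mm above the pivots pushes with about 4 N
- last_pivot (a point): middle of blade 7's pivot axis (vent x = 66, y = 0, z = 28 mm); laid flat, its edge reaches x = 90 mm. A fingertip drawn towards the knob 2 to 5 mm above the face lays each blade down as it passes, its edge left about as high over the pivot as the tip was
- knob_top (a point): top of the damper knob, 20 mm across and standing 12 mm above the face (vent x = 128, y = 0, z = 42 mm)
- blade1 (a joint): blade 1 counted from the plain end: 0 upright, positive leaning towards the knob end, 1.5 (stop) practically flat; -0.35 is the stop the other way
- blade2 (a joint): blade 2 counted from the plain end: 0 upright, positive leaning towards the knob end, 1.5 (stop) practically flat; -0.35 is the stop the other way
- blade3 (a joint): blade 3 counted from the plain end: 0 upright, positive leaning towards the knob end, 1.5 (stop) practically flat; -0.35 is the stop the other way
- blade4 (a joint): blade 4 counted from the plain end: 0 upright, positive leaning towards the knob end, 1.5 (stop) practically flat; -0.35 is the stop the other way
- blade5 (a joint): blade 5 counted from the plain end: 0 upright, positive leaning towards the knob end, 1.5 (stop) practically flat; -0.35 is the stop the other way
- blade6 (a joint): blade 6 counted from the plain end: 0 upright, positive leaning towards the knob end, 1.5 (stop) practically flat; -0.35 is the stop the other way
- blade7 (a joint): blade 7 counted from the plain end: 0 upright, positive leaning towards the knob end, 1.5 (stop) practically flat; -0.35 is the stop the other way
- screwdriver: bystander: screwdriver, 190 mm long, lying beside the vent; origin under its middle
- tape_roll: bystander: roll of tape lying flat, 84 mm across, 24 mm tall, on the vent's other side; origin at the centre of its underside
- tape_measure: bystander: tape measure, 65 x 35 mm, 60 mm tall; origin at the centre of its underside
- brush: bystander: paint brush lying on the bench; origin at its underside
- screw_jar: bystander: glass jar, 64 mm across, 85 mm tall; origin at the centre of its underside
- paint_can: bystander: small paint can, 100 mm across, 120 mm tall; origin at the centre of its underside
- wood_block: bystander: wooden block, 90 x 45 mm, 35 mm tall; origin at the centre of its underside

How it is judged:
By the outcome, as a careful person would: the job done as asked, in the order asked, and still so for the second after the job is handed in, with the robot touching nothing.
It also fails if it takes over 34 s, if anything falls off the work surface, if the arm or the gripper's body presses on something with over 40 N, if the wrist force passes 120 N, or if a joint passes its speed limit or range.

ROBOT

A 6-joint arm with a two-finger parallel gripper is mounted at the origin on the work surface. World frame = base frame: x ahead of the robot, y to its left, z up, the work surface at z = 0. Lengths are in m, angles in degrees, forces in N, time in s.
With the tool pointing down it reaches from about 0.3 to 0.75 m from the base axis. Payload 8.5 kg.
Tool frame: the origin (TCP) lies at the very end of the fingers, on their centre line; the grasp point (between the pads) lies 19 mm behind it (hold_point_z is the distance from the TCP to the grasp point, in m); z points along the fingers, y is the direction in which the jaws open and shut (so a half turn about z gives the same grasp; the last joint's range is limited). The gripper opens to 85 mm and grips with 20 to 120 N. Pads are 22 mm wide; open, the fingers measure 114 mm over their backs; the gripper's body (76 mm by 85 mm) begins 54 mm behind the grasp point. The pads swing forward as they close: fully open they stand 13 mm farther back than shut.
Start: joints at [62.378, 21.807, 74.336, -0, 83.858, -12.336], TCP at [0.145, 0.531, 0.2] pointing down, gripper open.
Joint ranges: [-178.18, 178.18], [-50.72, 133.34], [12.68, 142.11], [-81.47, 261.47], [9.98, 163.14], [-165.26, 165.26]. Speed limits (degrees/s): [136.94, 136.94, 180, 180, 180, 180].

INTERFACE

Orientations are given as a 3x3 rotation matrix whose columns are the frame's x, y, z axes.
In Python, from rig import observe, get_image, close_job, hold_point_z gives the robot as it stands. The module is installed in compiled form; this text tells all that it offers.
- The arm moves only by the tool jog_arm, never from a script. Its arguments are lists of equal length, an entry for each row: "travel": the shift along the world's x, y, z in m, a list of three; "dr": the turn, a rotation vector about the world's x, y, z in rad, a list of three. In form: {"travel": [[x, y, z], ...], "dr": [[rx, ry, rz], ...]}. A call has 1 to 20 rows; each row shifts and turns the commanded pose from where the row before left it; what a row does not reach is not made up. A row lasts 1/12 s, in which the tool goes at most 41.7 mm and 7.16 degrees, less where a joint would pass 70% of its speed; a pose out of reach is approached as far as the arm can. A call with a gripper value outside its range is refused whole. "jaw" is the finger opening in m, from 0 to 0.0854, set as the call begins (left out, the last holds). The fingers move at their own pace and stop on an object; "newtons" is the grip in N (left out, the last holds). Time passes only in rows, so rows that do not move let the fingers close. It gives the time, the measured TCP pose, the force and the opening at its end, in the units of the state.
- observe(): the state, without advancing time (a new reading comes with each control period).
- get_image(name): name is "scene" or "top" or "wrist"; returns a dict with "color" (420x560x3 uint8, red, green, blue), "fovy" (degrees; the focal length in pixels is half the picture's height over the tangent of half this angle, whatever the lens; pixels are square), "cx", "cy" (the principal point, pixels), "R" (3x3) and "t" (3): a world point X has camera coordinates R X + t. Camera axes: x right, y down, z forward; pixel columns grow to the right and rows downward; lengths in m; the calibration is good to about 2 mm. A picture is of the moment at which its call begins. There is no depth.
- close_job(): hands the job in, once; it reports no verdict.
The state is a dict: "time_s": time; "q": joint angles; "qvel": joint speeds; "joint_efforts": joint torques, N m; "position": TCP position; "tool_rot": TCP orientation; "ft_force": force on the tool from outside, world axes, zero at the start; "wrist_torque": the same for the moment, N m; "grip_width": finger opening in m.
Only numpy, scipy, OpenCV 4.12 (cv2) and the standard library are available. Lean on these libraries where they do the work, as an engineer would, in place of code of your own. Each camera call takes 0.05 s, during which the arm holds its last target.

## Working session

There is one attempt and no reset: what is moved stays moved. The work goes in short steps, Python scripts to look and compute and a tool call to move; the robot and the scene stay as the last step left them, time stands still between calls to the robot, and variables do not carry over. Pictures are saved under pics/ and viewed, and the job is handed in when it is done.

Besides the shell and the picture viewer there is one more tool, called after ">>>" as name(argument=value, ...) on one line, values as JSON. jog_arm: Moves the arm, as the interface text tells. Its arguments: {"type":"object","properties":{"travel":{"type":"array"},"dr":{"type":"array"},"jaw":{"type":"number"},"newtons":{"type":"number"}},"required":["travel","dr"]}

```bash
mkdir -p pics; python3 - <<'E'
from rig import *
import cv2, pickle
s=observe();print(s['time_s'],s['position'],s['tool_rot'],s['ft_force'],s['grip_width'],hold_point_z)
d={}
for n in ['scene','top','wrist']:
    d[n]=get_image(n);cv2.imwrite(f'pics/{n}0.png',d[n]['color'][...,::-1]);print(n,d[n]['fovy'],d[n]['cx'],d[n]['cy'],d[n]['R'],d[n]['t'])
pickle.dump(d,open('d0.pkl','wb'))
E
```

```text
0.0 [0.14485585 0.53023472 0.19971641] [[-9.64599984e-01  2.63716531e-01 -6.80290016e-04]
 [ 2.63717212e-01  9.64599203e-01 -1.26898712e-03]
 [ 3.21554327e-04 -1.40346914e-03 -9.99998963e-01]] [-0.02664758  0.28440479 -0.27230397] 0.08553037712794333 0.0187
scene 47.952438253532115 278.1026264035621 210.62747710216166 [[ 0.80152175  0.59790891  0.00823512]
 [ 0.38112121 -0.50019981 -0.77752606]
 [-0.46077056  0.62634263 -0.62879679]] [-0.44115828 -0.18641181  1.54213492]
top 57.01314947632394 281.1279566606628 208.15484874895077 [[ 0.02205743 -0.99963354 -0.01569281]
 [-0.98870848 -0.01948388 -0.14857967]
 [ 0.14821946  0.0187929  -0.98877592]] [0.00117795 0.54322847 1.04996441]
wrist 71.56838165497635 277.9935753799753 215.1365889784561 [[ 0.26326358  0.96472237 -0.00174161]
 [ 0.91237627 -0.24839142  0.32537861]
 [ 0.31346743 -0.08724934 -0.94558222]] [-0.5499425  -0.04241259  0.38001368]
```

View pics/scene0.png

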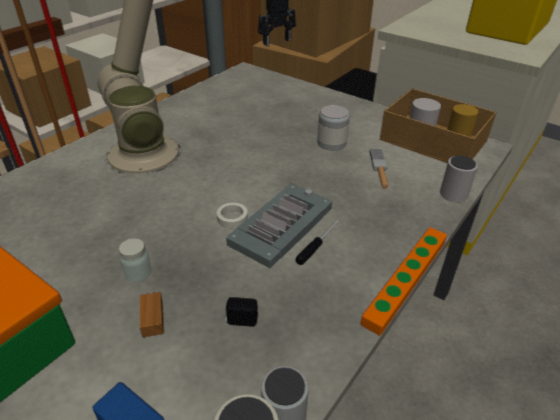

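View pics/top0.png

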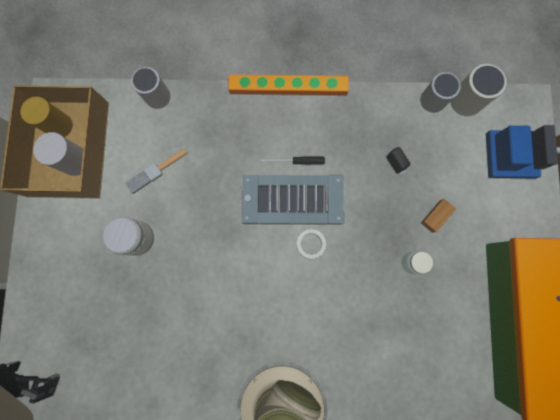

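View pics/wrist0.png

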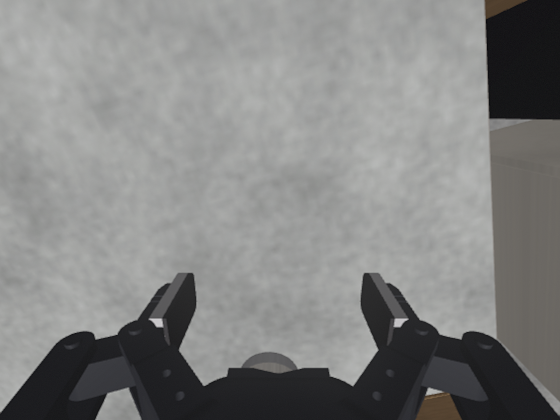

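The top view shows the vent centred near (293,200), knob at its left end (248,198), which is world +y. The screwdriver is above it at (295,160) and the tape roll below it at (311,244). Next I measure the plate and knob.

```bash
cat > h.py <<'E'
import numpy as np, cv2, pickle
def K(d):
    f=d['color'].shape[0]/2/np.tan(np.radians(d['fovy'])/2); return f,d['cx'],d['cy']
def ray(d,px,z):
    f,cx,cy=K(d);R=np.array(d['R']);t=np.array(d['t']);C=-R.T@t
    v=R.T@np.array([(px[0]-cx)/f,(px[1]-cy)/f,1]);return C+v*(z-C[2])/v[2]
def proj(d,X):
    f,cx,cy=K(d);c=np.array(d['R'])@np.array(X)+np.array(d['t']);return np.array([cx+f*c[0]/c[2],cy+f*c[1]/c[2]])
E
python3 - <<'E'
from h import *
d=pickle.load(open('d0.pkl','rb'))
for n,roi in [('top',(225,165,360,235)),('scene',(215,170,345,275))]:
    im=d[n]['color'];x0,y0,x1,y1=roi
    c=im[y0:y1,x0:x1].astype(int)
    m=((c[...,2]-c[...,0])>10).astype(np.uint8)*255
    m=cv2.morphologyEx(m,cv2.MORPH_CLOSE,np.ones((15,15)))
    cs,_=cv2.findContours(m,cv2.RETR_EXTERNAL,cv2.CHAIN_APPROX_NONE)
    k=max(cs,key=cv2.contourArea)+np.array([x0,y0])
    r=cv2.minAreaRect(k);print(n,cv2.contourArea(k),r)
    a=cv2.approxPolyDP(cv2.convexHull(k),4,True)[:,0]
    for p in a: print(p,ray(d[n],p,.03).round(4))
    if n=='top': b=cv2.boxPoints(r);print([ray(d[n],p,.03).round(4) for p in b]); print('ctr',ray(d[n],r[0],.03))
    big=cv2.resize(im[y0:y1,x0:x1],None,fx=6 if n=='scene' else 5.9,fy=6 if n=='scene' else 5.9,interpolation=cv2.INTER_CUBIC)
    cv2.imwrite(f'pics/{n}0z.png',big[:600,:800,::-1])
print(ray(d['top'],(248,198),.042),proj(d['scene'],ray(d['top'],(248,198),.042)))
E
```

```text
top 4745.5 ((292.5, 199.0), (48.0, 101.0), 90.0)
[342 176] [ 0.6416 -0.1603  0.03  ]
[343 222] [ 0.5086 -0.163   0.03  ]
[242 221] [0.5056 0.123  0.03  ]
[245 175] [0.6395 0.1193 0.03  ]
[array([0.6393, 0.1279, 0.03  ]), array([ 0.6446, -0.1632,  0.03  ]), array([ 0.5057, -0.163 ,  0.03  ]), array([0.4999, 0.1228, 0.03  ])]
ctr [ 0.57175568 -0.01917778  0.03      ]Traceback (most recent call last):
  File "<stdin>", line 9, in <module>
ValueError: max() iterable argument is empty
```

```bash
python3 - <<'E'
from h import *
d=pickle.load(open('d0.pkl','rb'))
for n,roi,f in [('top',(225,150,360,260),5.9),('scene',(215,170,345,270),6)]:
    x0,y0,x1,y1=roi
    big=cv2.resize(d[n]['color'][y0:y1,x0:x1],None,fx=f,fy=f,interpolation=cv2.INTER_CUBIC)
    cv2.imwrite(f'pics/{n}0z.png',big[:600,:800,::-1])
c=d['scene']['color'];print(c[235,245],c[205,320],c[240,200],d['top']['color'][200,335])
p=ray(d['top'],(248,198),.042);print(p,proj(d['scene'],p))
E
```

```text
[84 92 90] [86 95 93] [104 102  92] [112 129 135]
[0.57009781 0.10694333 0.042     ] [306.74708138 190.85125105]
```

View pics/top0z.png

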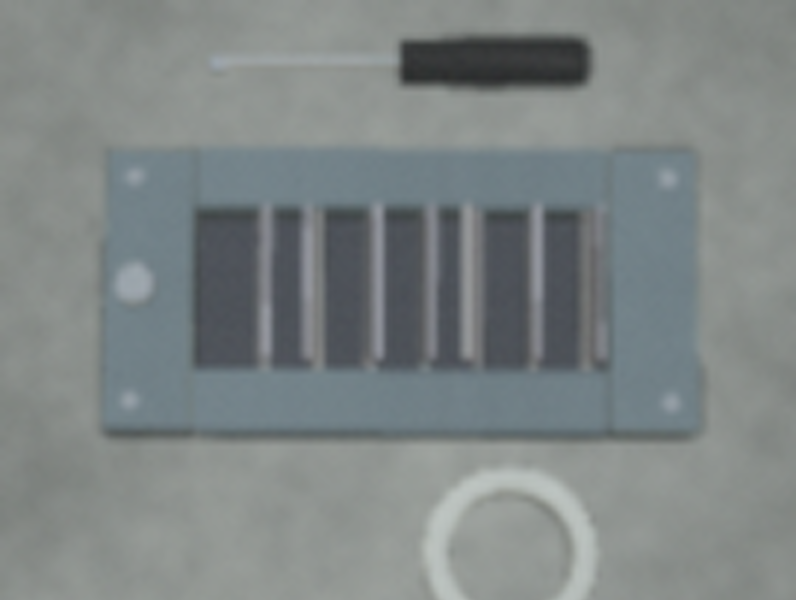

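View pics/scene0z.png

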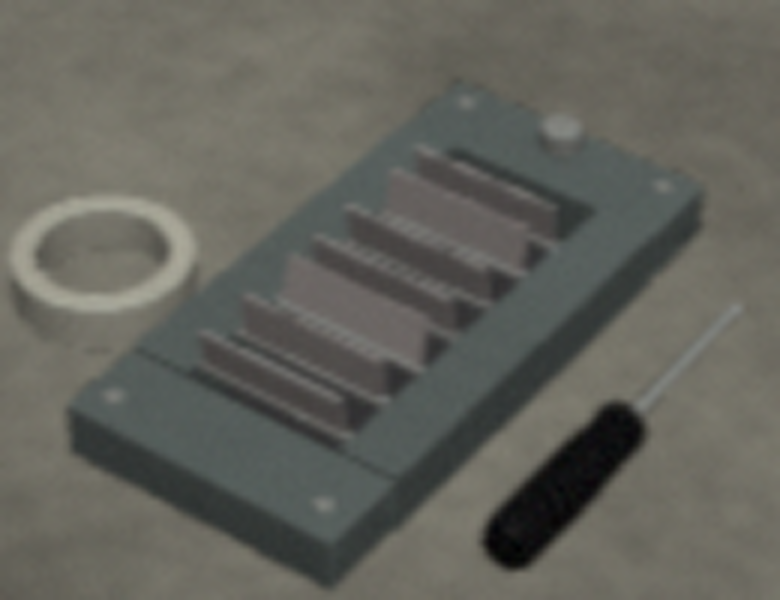

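```bash
python3 - <<'E'
from h import *
d=pickle.load(open('d0.pkl','rb'))
T=lambda u,v:np.array([225+(u+.5)/5.9-.5,150+(v+.5)/5.9-.5]); S=lambda u,v:np.array([215+(u+.5)/6-.5,170+(v+.5)/6-.5])
P={'knob':(T(133,284),S(562,127),.042),'p-y':(T(668,179),S(324,505),.03),'p+y':(T(672,403),S(114,396),.03),'k-y':(T(135,177),S(662,187),.03),'k+y':(T(129,400),S(466,102),.03)}
for k,(a,b,z) in P.items(): print(k,ray(d['top'],a,z).round(4),ray(d['scene'],b,z).round(4))
# opening edges top
for n,p in {'o1':T(608,210),'o2':T(607,367),'o3':T(195,210),'o4':T(195,367)}.items(): print(n,ray(d['top'],p,.03).round(4))
E
```

```text
knob [0.5709 0.1094 0.042 ] [0.5732 0.1099 0.042 ]
p-y [ 0.6299 -0.1483  0.03  ] [ 0.6309 -0.1468  0.03  ]
p+y [ 0.52   -0.1502  0.03  ] [ 0.5207 -0.1483  0.03  ]
k-y [0.6261 0.1116 0.03  ] [0.6271 0.1131 0.03  ]
k+y [0.5162 0.1107 0.03  ] [0.5168 0.1125 0.03  ]
o1 [ 0.6139 -0.1192  0.03  ]
o2 [ 0.5368 -0.119   0.03  ]
o3 [0.6102 0.0818 0.03  ]
o4 [0.5329 0.0794 0.03  ]
```

Both views agree within 2 mm. The vent centre is at (0.5735, -0.018), with its axis at yaw 90.8°, and the knob and opening edges fit that pose. I'll move above the plain end with the jaws shut and tool x along the row.

>>> jog_arm(travel=[[0.0215,-0.0336,0],[0.0215,-0.0336,0],[0.0215,-0.0336,0],[0.0215,-0.0336,0],[0.0215,-0.0336,0],[0.0215,-0.0336,0],[0.0215,-0.0336,0],[0.0215,-0.0336,0],[0.0215,-0.0336,0],[0.0215,-0.0336,0],[0.0215,-0.0336,0],[0.0215,-0.0336,0],[0.0215,-0.0336,0],[0.0215,-0.0336,0],[0.0215,-0.0336,0],[0.0215,-0.0336,0],[0.0215,-0.0336,0],[0.0215,-0.0336,0],[0.0215,-0.0336,0],[0.0215,-0.0336,0]], dr=[[0,0,-0.0645],[0,0,-0.0645],[0,0,-0.0645],[0,0,-0.0645],[0,0,-0.0645],[0,0,-0.0645],[0,0,-0.0645],[0,0,-0.0645],[0,0,-0.0645],[0,0,-0.0645],[0,0,-0.0645],[0,0,-0.0645],[0,0,-0.0645],[0,0,-0.0645],[0,0,-0.0645],[0,0,-0.0645],[0,0,-0.0645],[0,0,-0.0645],[0,0,-0.0645],[0,0,-0.0645]], jaw=0, newtons=20)

```text
time_s: 1.82
position: [0.5756, -0.1433, 0.2]
tool_rot: [[-0.01, 1.0, -0.0], [1.0, 0.01, 0.0], [0.0, -0.0, -1.0]]
ft_force: [-0.2, 0.1, 1.1]
grip_width: 0.0003
```

>>> jog_arm(travel=[[0,0,0],[0,0,0],[0,0,0],[0,0,0]], dr=[[0,0,0],[0,0,0],[0,0,0],[0,0,0]])

```text
time_s: 2.15
position: [0.5745, -0.1404, 0.2005]
tool_rot: [[-0.015, 1.0, -0.0], [1.0, 0.015, 0.0], [0.0, -0.0, -1.0]]
ft_force: [-0.9, 0.5, 0.3]
grip_width: -0.0002
```

```bash
python3 - <<'E'
from rig import *
from h import *
s=observe();print(s['time_s'],s['position'].round(4) if hasattr(s['position'],'round') else s['position'],s['tool_rot'],s['ft_force'],s['grip_width'],s['q'])
d={}
for n in ['wrist']:
    d[n]=get_image(n);cv2.imwrite(f'pics/{n}1.png',d[n]['color'][...,::-1])
    print(proj(d[n],s['position']))
pickle.dump(d,open('d1.pkl','wb'))
E
```

```text
2.15 [ 0.5745 -0.1404  0.2005] [[-1.54410668e-02  9.99880751e-01 -2.39215203e-04]
 [ 9.99880748e-01  1.54411259e-02  2.47034739e-04]
 [ 2.50699032e-04 -2.35372196e-04 -9.99999941e-01]] [-0.89981389  0.47803414  0.27229202] -0.00024100016008108001 [-2.51939305e+01  2.60259677e+01  6.73906511e+01  6.98546000e-03
  8.66018086e+01 -2.60790905e+01]
[277.31996342 251.4476687 ]
```

View pics/wrist1.png

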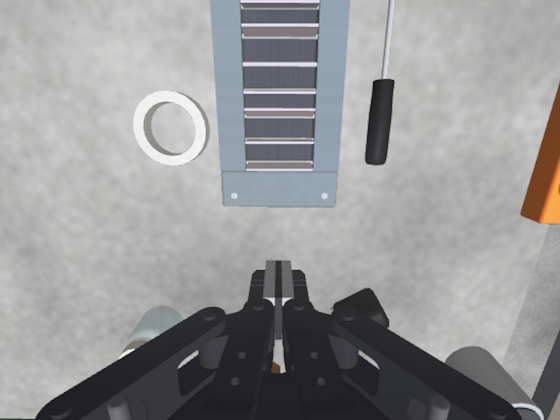

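The wrist view shows the jaws shut, with the tip end near (278,262), the plain-end screws at (234,196) and (324,196), and nothing under the tip's path down. I'll check the tip geometry and the vent again from this view.

```bash
python3 - <<'E'
from h import *
d=pickle.load(open('d1.pkl','rb'))['wrist']
for p in [(234.5,196),(324.5,196)]: print(ray(d,p,.03).round(4))
p=np.array([.5745,-.1404,.2005]);e=np.array([-.0154,.9999,0])
for a in (-.011,0,.011):
    for dz in (0,.005,.01,.02): print(a,dz,proj(d,p+a*e+[0,0,dz]).round(1))
print('width px/m',proj(d,p+[.01,0,0])-proj(d,p))
c=d['color'][225:345,210:345];cv2.imwrite('pics/w1z.png',cv2.resize(c,None,fx=5,fy=5,interpolation=cv2.INTER_CUBIC)[...,::-1])
E
```

```text
[ 0.5221 -0.1502  0.03  ]
[ 0.6316 -0.1485  0.03  ]
-0.011 0 [277.3 266.4]
-0.011 0.005 [277.3 270.2]
-0.011 0.01 [277.3 274.2]
-0.011 0.02 [277.2 282.8]
0 0 [277.3 251.5]
0 0.005 [277.3 254.9]
0 0.01 [277.3 258.6]
0 0.02 [277.2 266.5]
0.011 0 [277.3 236. ]
0.011 0.005 [277.3 239.1]
0.011 0.01 [277.3 242.4]
0.011 0.02 [277.2 249.6]
width px/m [15.28371823  0.22205474]
```

View pics/w1z.png

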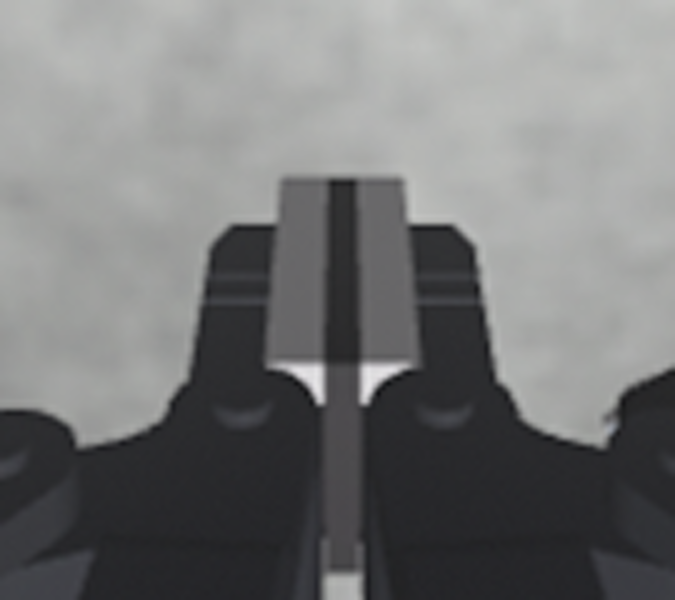

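The tip appears lower in the wrist view than the stated TCP projects (row 260 against 251 or less). I'll check its height in the other views before going low.

```bash
python3 - <<'E'
from rig import *
from h import *
s=observe();p=np.array(s['position']);d={}
for n in ['scene','top']:
    d[n]=get_image(n);q=proj(d[n],p);print(n,q, proj(d[n],p+[0,0,.02]))
    x0,y0=int(q[0])-50,int(q[1])-40
    c=d[n]['color'][y0:y0+80,x0:x0+100].copy()
    b=cv2.resize(c,None,fx=7,fy=7,interpolation=cv2.INTER_CUBIC)
    for dz,col in ((0,(255,0,0)),(.02,(0,255,0))):
      u=(proj(d[n],p+[0,0,dz])-[x0,y0]+.5)*7; cv2.drawMarker(b,tuple(int(i) for i in u),col,cv2.MARKER_CROSS,14,1)
    cv2.imwrite(f'pics/{n}2z.png',b[...,::-1])
pickle.dump(d,open('d2.pkl','wb'))
E
```

```text
scene [250.1983445  186.93593404] [249.93838509 179.66411376]
top [343.6014508 186.6502739] [344.82005291 184.92831059]
```

View pics/scene2z.png

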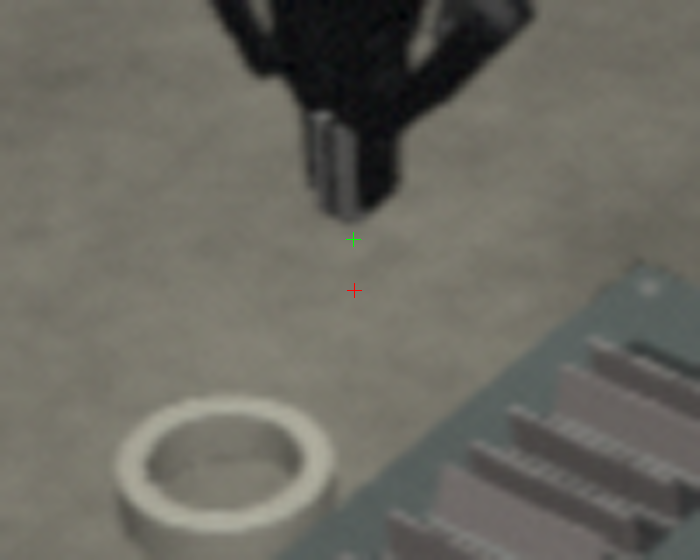

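View pics/top2z.png

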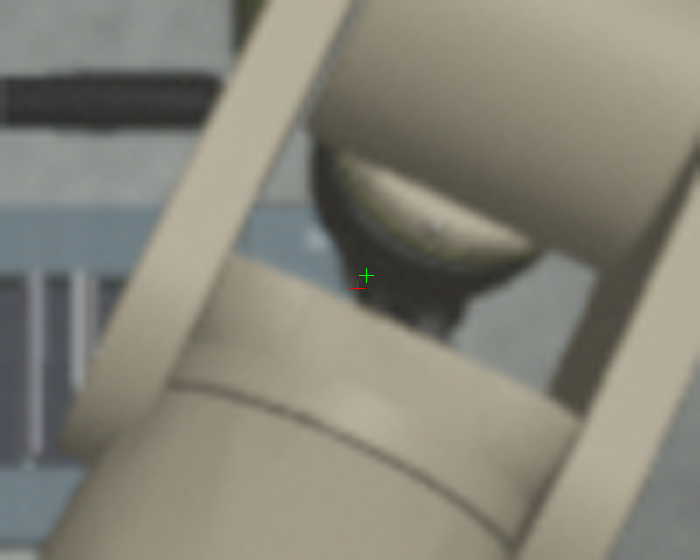

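```bash
python3 - <<'E'
from h import *
d2=pickle.load(open('d2.pkl','rb'));d1=pickle.load(open('d1.pkl','rb'))
p=np.array([.5745,-.1404,.2005]);e=np.array([-.0154,.9999,0]);l=np.array([.9999,.0154,0])
q=proj(d2['scene'],p);x0,y0=int(q[0])-50,int(q[1])-40
for dz in (.02,.025,.03,.035):
    print(dz,'scene zoom corners',[(((proj(d2['scene'],p+a*e+b*l+[0,0,dz])-[x0,y0]+.5)*7).round(0)).tolist() for a,b in ((-.011,-.008),(-.011,.008),(.011,.008))],
     'wrist',[((proj(d1['wrist'],p+.011*e+b*l+[0,0,dz])-[210,225]+.5)*5).round(0).tolist() for b in (-.008,.008)], 'top of pad', ((proj(d1['wrist'],p+.011*e+.008*l+[0,0,dz+.0375])-[210,225]+.5)*5).round(0))
E
```

```text
0.02 scene zoom corners [[311.0, 240.0], [351.0, 258.0], [394.0, 225.0]] wrist [[269.0, 125.0], [408.0, 126.0]] top of pad [425. 306.]
0.025 scene zoom corners [[311.0, 227.0], [350.0, 245.0], [393.0, 213.0]] wrist [[267.0, 145.0], [410.0, 145.0]] top of pad [428. 337.]
0.03 scene zoom corners [[310.0, 214.0], [350.0, 232.0], [393.0, 200.0]] wrist [[265.0, 166.0], [412.0, 166.0]] top of pad [432. 371.]
0.035 scene zoom corners [[309.0, 201.0], [349.0, 219.0], [393.0, 187.0]] wrist [[262.0, 188.0], [414.0, 188.0]] top of pad [435. 408.]
```

All views put the real fingertip about 33 mm above the reported TCP. I'll descend over the plain plate in stages and check both force and pictures, since either value could be the true one.

>>> jog_arm(travel=[[0,0,-0.016],[0,0,-0.016],[0,0,-0.016],[0,0,-0.016],[0,0,-0.016],[0,0,-0.016],[0,0,-0.016],[0,0,-0.016],[0,0,-0.016],[0,0,-0.008],[0,0,-0.006],[0,0,0],[0,0,0],[0,0,0]], dr=[[0,0,0],[0,0,0],[0,0,0],[0,0,0],[0,0,0],[0,0,0],[0,0,0],[0,0,0],[0,0,0],[0,0,0],[0,0,0],[0,0,0],[0,0,0],[0,0,0]])

```text
time_s: 3.47
position: [0.5755, -0.1416, 0.0433]
tool_rot: [[-0.014, 1.0, 0.001], [1.0, 0.014, -0.001], [-0.001, 0.001, -1.0]]
ft_force: [-0.1, 1.0, -1.0]
grip_width: -0.0001
```

```bash
cat > look.py <<'E'
import sys
from rig import *
from h import *
tag=sys.argv[1];names=sys.argv[2:]
s=observe();p=np.array(s['position']);print(round(s['time_s'],2),p.round(4),np.round(s['ft_force'],2));d={}
for n in names:
    d[n]=get_image(n);q=proj(d[n],p+[0,0,.03])
    if n=='wrist': x0,y0,w,h,f=190,140,190,150,4
    else: x0,y0,w,h,f=int(q[0])-60,int(q[1])-45,130,95,6
    b=cv2.resize(d[n]['color'][y0:y0+h,x0:x0+w],None,fx=f,fy=f,interpolation=cv2.INTER_CUBIC)
    print(n,'zoom origin',x0,y0,'f',f)
    cv2.imwrite(f'pics/{n}{tag}.png',b[...,::-1])
pickle.dump((p,d),open(f'd{tag}.pkl','wb'))
E
python3 look.py a scene wrist
```

```text
3.47 [ 0.5755 -0.1416  0.0433] [-0.12  1.05 -1.01]
scene zoom origin 191 184 f 6
wrist zoom origin 190 140 f 4
```

View pics/scenea.png

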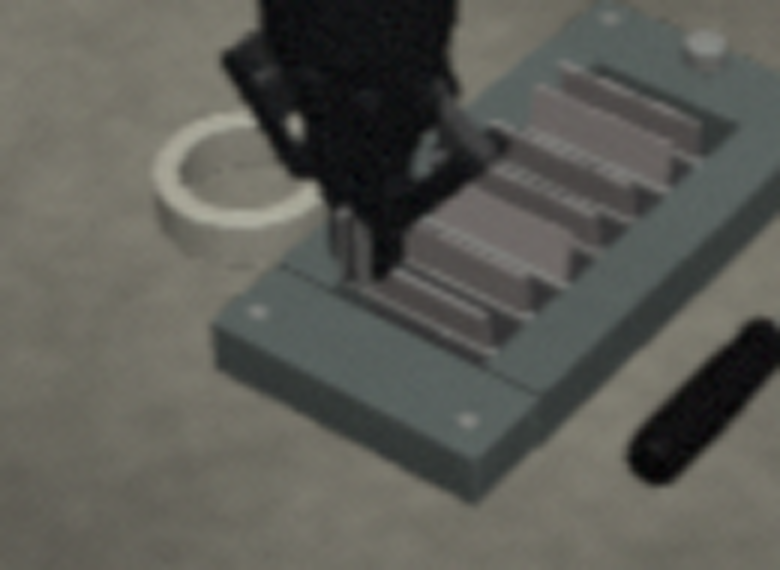

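View pics/wrista.png

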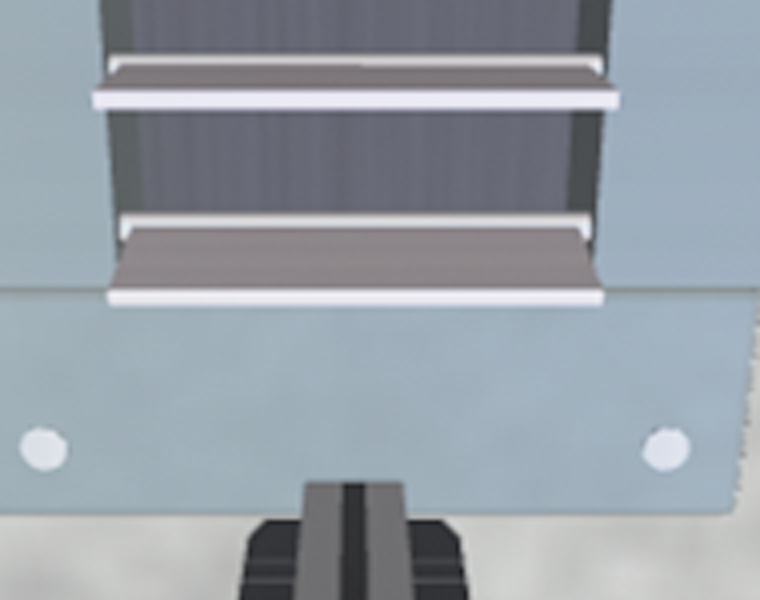

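Blade 1 leans back towards the plain end, with its edge near zoom row 297. The tip is clearly well above the plate. I'll go down gently past the level where contact would come if the reported TCP were right.

>>> jog_arm(travel=[[0,0,-0.004],[0,0,-0.004],[0,0,-0.002],[0,0,0],[0,0,0]], dr=[[0,0,0],[0,0,0],[0,0,0],[0,0,0],[0,0,0]])

```text
time_s: 3.98
position: [0.5749, -0.1414, 0.0321]
tool_rot: [[-0.014, 1.0, -0.0], [1.0, 0.014, 0.0], [0.0, -0.0, -1.0]]
ft_force: [0.3, -0.5, 0.1]
grip_width: -0.0001
```

>>> jog_arm(travel=[[0,0,-0.001],[0,0,-0.001],[0,0,-0.0005],[0,0,0]], dr=[[0,0,0],[0,0,0],[0,0,0],[0,0,0]])

```text
time_s: 4.32
position: [0.575, -0.1415, 0.0297]
tool_rot: [[-0.014, 1.0, -0.0], [1.0, 0.014, 0.0], [0.0, -0.0, -1.0]]
ft_force: [0.2, -1.2, 0.2]
grip_width: -0.0
```

>>> jog_arm(travel=[[0,0,-0.0005],[0,0,-0.0005],[0,0,-0.0005],[0,0,-0.0005],[0,0,0]], dr=[[0,0,0],[0,0,0],[0,0,0],[0,0,0],[0,0,0]])

```text
time_s: 4.73
position: [0.5749, -0.1414, 0.0277]
tool_rot: [[-0.014, 1.0, -0.0], [1.0, 0.014, 0.0], [0.0, -0.0, -1.0]]
ft_force: [-0.2, 0.8, -0.5]
grip_width: -0.0004
```

There is no contact at 0.0277, so the reported TCP really does lie beyond the tip. I'll continue down and look again.

>>> jog_arm(travel=[[0,0,-0.003],[0,0,-0.004],[0,0,-0.004],[0,0,-0.003],[0,0,-0.002],[0,0,0],[0,0,0]], dr=[[0,0,0],[0,0,0],[0,0,0],[0,0,0],[0,0,0],[0,0,0],[0,0,0]])

```text
time_s: 5.32
position: [0.575, -0.1415, 0.0117]
tool_rot: [[-0.014, 1.0, -0.0], [1.0, 0.014, 0.0], [0.0, -0.0, -1.0]]
ft_force: [-0.4, -0.8, -0.9]
grip_width: -0.0001
```

```bash
python3 look.py b scene wrist
```

```text
5.32 [ 0.575  -0.1415  0.0117] [-0.43 -0.77 -0.89]
scene zoom origin 191 194 f 6
wrist zoom origin 190 140 f 4
```

View pics/sceneb.png

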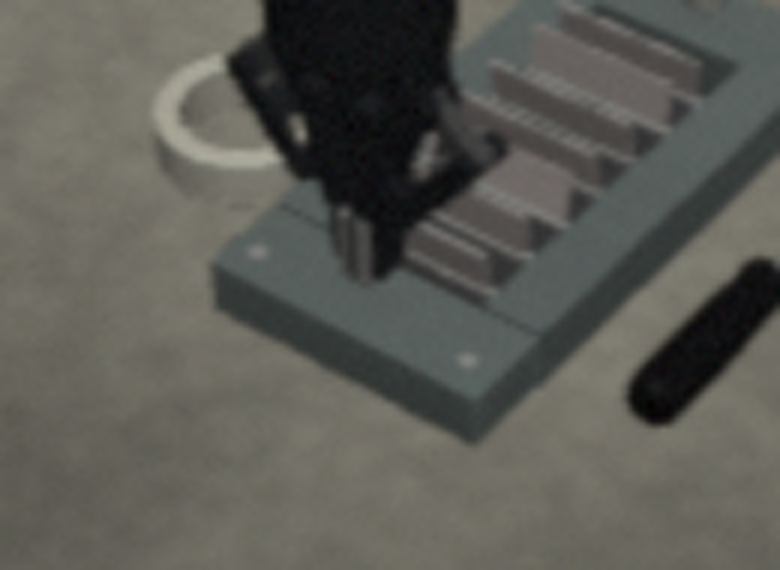

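View pics/wristb.png

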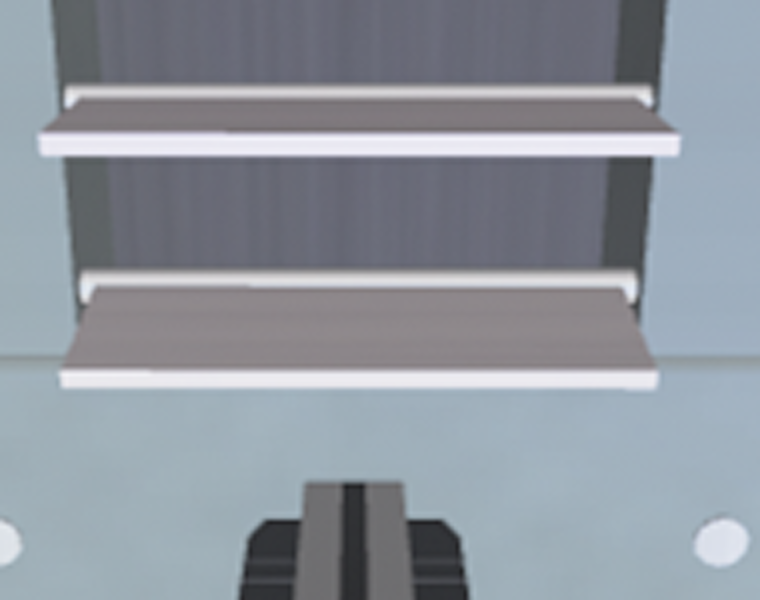

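>>> jog_arm(travel=[[0,0,-0.003],[0,0,-0.003],[0,0,-0.002],[0,0,-0.001],[0,0,-0.001],[0,0,0]], dr=[[0,0,0],[0,0,0],[0,0,0],[0,0,0],[0,0,0],[0,0,0]])

```text
time_s: 5.92
position: [0.5749, -0.1415, 0.0016]
tool_rot: [[-0.014, 1.0, -0.0], [1.0, 0.014, 0.0], [0.0, -0.0, -1.0]]
ft_force: [-0.2, -0.4, 0.2]
grip_width: 0.0004
```

```bash
python3 look.py c scene wrist
```

```text
5.92 [ 0.5749 -0.1415  0.0016] [-0.18 -0.37  0.15]
scene zoom origin 191 197 f 6
wrist zoom origin 190 140 f 4
```

View pics/scenec.png

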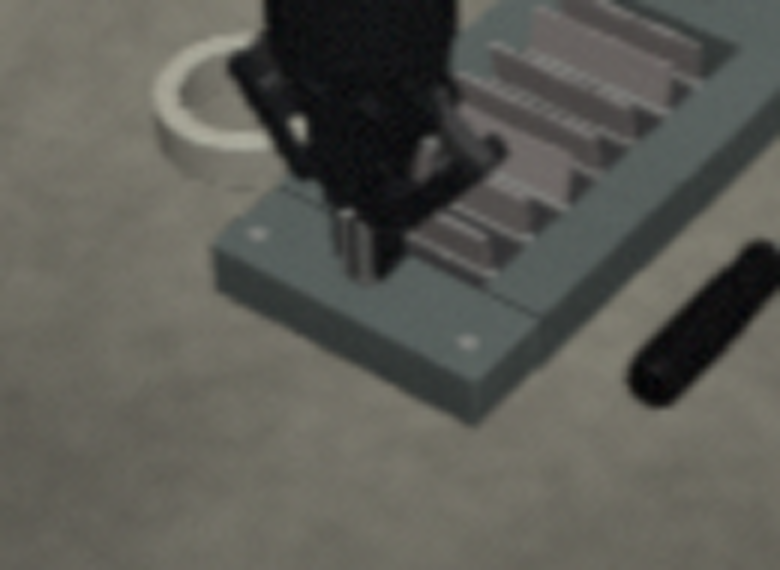

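View pics/wristc.png

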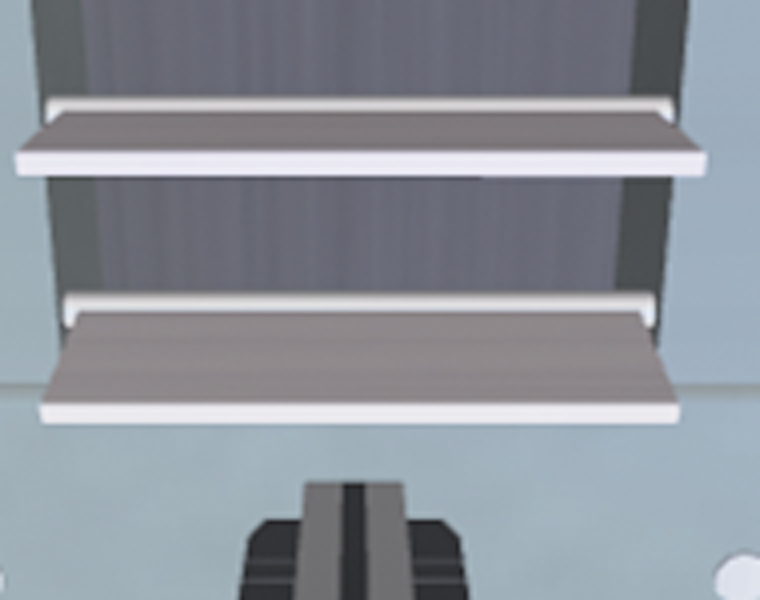

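The tip is now a few millimetres above the plain plate and clear of blade 1. I'll find the face with a very light touch in half-millimetre steps.

>>> jog_arm(travel=[[0,0,-0.0005],[0,0,-0.0005],[0,0,0]], dr=[[0,0,0],[0,0,0],[0,0,0]])

```text
time_s: 6.27
position: [0.575, -0.1415, 0.0008]
tool_rot: [[-0.014, 1.0, -0.0], [1.0, 0.014, 0.0], [0.0, -0.0, -1.0]]
ft_force: [-0.4, 0.2, -0.4]
grip_width: 0.0002
```

>>> jog_arm(travel=[[0,0,-0.0005],[0,0,-0.0005],[0,0,0]], dr=[[0,0,0],[0,0,0],[0,0,0]])

```text
time_s: 6.52
position: [0.575, -0.1415, -0.0003]
tool_rot: [[-0.014, 1.0, -0.0], [1.0, 0.014, 0.0], [0.0, -0.0, -1.0]]
ft_force: [-0.1, -0.3, -0.8]
grip_width: -0.0003
```

>>> jog_arm(travel=[[0,0,-0.0005],[0,0,0]], dr=[[0,0,0],[0,0,0]])

```text
time_s: 6.68
position: [0.575, -0.1415, -0.0008]
tool_rot: [[-0.014, 1.0, -0.0], [1.0, 0.014, 0.0], [0.0, -0.0, -1.0]]
ft_force: [-0.1, -0.1, 0.7]
grip_width: 0.0001
```

>>> jog_arm(travel=[[0,0,-0.0005],[0,0,0]], dr=[[0,0,0],[0,0,0]])

```text
time_s: 6.85
position: [0.575, -0.1415, -0.0009]
tool_rot: [[-0.014, 1.0, 0.0], [1.0, 0.014, -0.0], [-0.0, 0.0, -1.0]]
ft_force: [-0.5, 0.9, 2.5]
grip_width: -0.0002
```

>>> jog_arm(travel=[[0,0,-0.0005],[0,0,0]], dr=[[0,0,0],[0,0,0]])

```text
time_s: 7.02
position: [0.575, -0.1415, -0.0009]
tool_rot: [[-0.014, 1.0, 0.0], [1.0, 0.014, -0.0], [-0.0, 0.0, -1.0]]
ft_force: [-2.7, 0.9, 7.7]
grip_width: 0.0
```

The touch registered at a reported z of -0.0009, at under 8 N, so the tip is 30.9 mm above the reported TCP. I'll rise to about 3.5 mm over the face and start the sweep.

>>> jog_arm(travel=[[0,0,0.002],[0,0,0.0025],[0,0,0],[0,0,0]], dr=[[0,0,0],[0,0,0],[0,0,0],[0,0,0]])

```text
time_s: 7.35
position: [0.5751, -0.1415, 0.0028]
tool_rot: [[-0.014, 1.0, 0.0], [1.0, 0.014, -0.0], [-0.0, 0.0, -1.0]]
ft_force: [0.5, 0.1, 0.1]
grip_width: 0.0001
```

>>> jog_arm(travel=[[-5e-05,0.0035,0],[-5e-05,0.0035,0],[-5e-05,0.0035,0],[-5e-05,0.0035,0],[-5e-05,0.0035,0],[-5e-05,0.0035,0],[-5e-05,0.0035,0],[-5e-05,0.0035,0],[-5e-05,0.0035,0],[-5e-05,0.0035,0],[-5e-05,0.0035,0],[-5e-05,0.0035,0],[-5e-05,0.0035,0],[-5e-05,0.0035,0]], dr=[[0,0,0],[0,0,0],[0,0,0],[0,0,0],[0,0,0],[0,0,0],[0,0,0],[0,0,0],[0,0,0],[0,0,0],[0,0,0],[0,0,0],[0,0,0],[0,0,0]])

```text
time_s: 8.52
position: [0.5743, -0.0923, 0.0029]
tool_rot: [[-0.014, 1.0, -0.0], [1.0, 0.014, -0.0], [-0.0, -0.0, -1.0]]
ft_force: [-0.3, -2.0, -0.4]
grip_width: -0.0004
```

```bash
python3 look.py e scene wrist
```

```text
8.52 [ 0.5743 -0.0923  0.0029] [-0.33 -2.   -0.44]
scene zoom origin 204 186 f 6
wrist zoom origin 190 140 f 4
```

View pics/scenee.png

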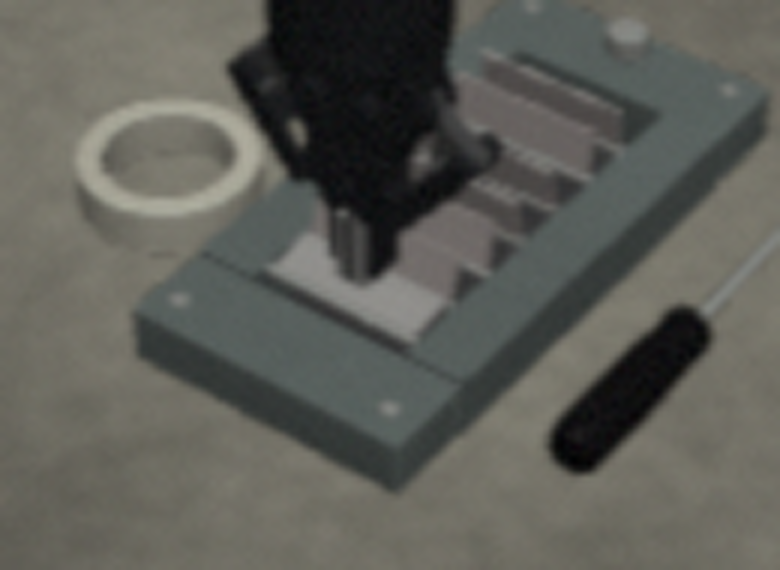

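View pics/wriste.png

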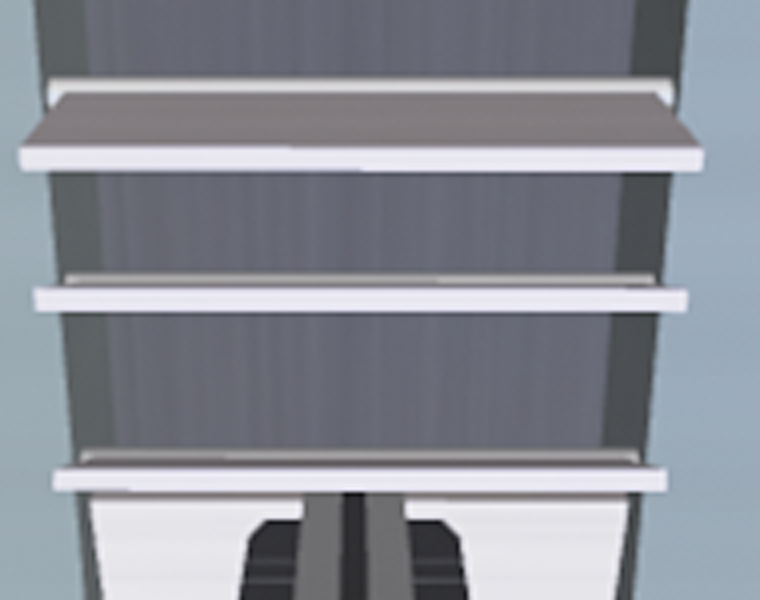

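Blade 1 is laid down flat, the tip is just meeting blade 2 at about 2 N, and the plain-end screw is on the same pixel (268.8,254), so the vent has not moved. Continuing.

>>> jog_arm(travel=[[-5e-05,0.0035,0],[-5e-05,0.0035,0],[-5e-05,0.0035,0],[-5e-05,0.0035,0],[-5e-05,0.0035,0],[-5e-05,0.0035,0],[-5e-05,0.0035,0],[-5e-05,0.0035,0],[-5e-05,0.0035,0],[-5e-05,0.0035,0],[-5e-05,0.0035,0],[-5e-05,0.0035,0],[-5e-05,0.0035,0],[-5e-05,0.0035,0],[-5e-05,0.0035,0],[-5e-05,0.0035,0],[-5e-05,0.0035,0],[-5e-05,0.0035,0],[-5e-05,0.0035,0],[-5e-05,0.0035,0]], dr=[[0,0,0],[0,0,0],[0,0,0],[0,0,0],[0,0,0],[0,0,0],[0,0,0],[0,0,0],[0,0,0],[0,0,0],[0,0,0],[0,0,0],[0,0,0],[0,0,0],[0,0,0],[0,0,0],[0,0,0],[0,0,0],[0,0,0],[0,0,0]])

```text
time_s: 10.28
position: [0.5732, -0.0219, 0.0028]
tool_rot: [[-0.014, 1.0, -0.0], [1.0, 0.014, 0.0], [0.0, -0.0, -1.0]]
ft_force: [-0.2, -0.2, 1.2]
grip_width: 0.0001
```

```bash
python3 look.py f scene
```

```text
10.28 [ 0.5732 -0.0219  0.0028] [-0.21 -0.23  1.24]
scene zoom origin 220 172 f 6
```

View pics/scenef.png

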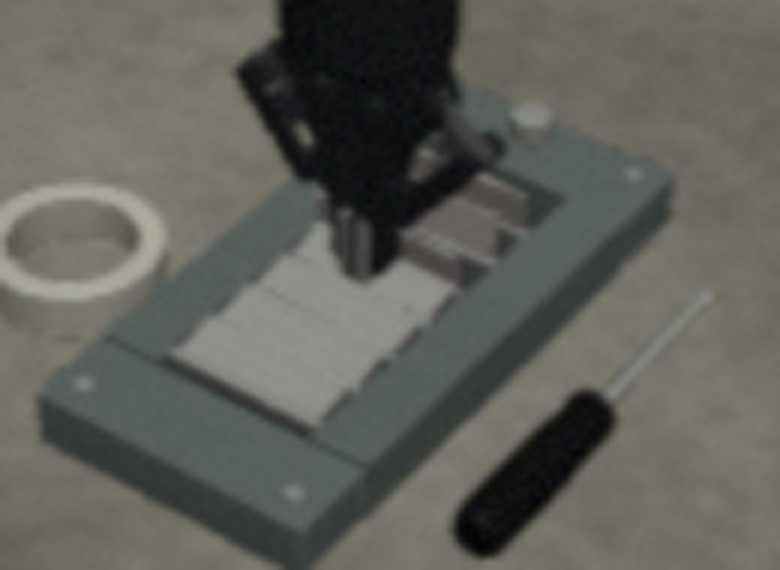

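The first four blades are down flat and the vent is still unmoved (screw at 268.8,254). Next, the last three blades.

>>> jog_arm(travel=[[-5e-05,0.0035,0],[-5e-05,0.0035,0],[-5e-05,0.0035,0],[-5e-05,0.0035,0],[-5e-05,0.0035,0],[-5e-05,0.0035,0],[-5e-05,0.0035,0],[-5e-05,0.0035,0],[-5e-05,0.0035,0],[-5e-05,0.0035,0],[-5e-05,0.0035,0],[-5e-05,0.0035,0],[-5e-05,0.0035,0],[-5e-05,0.0035,0],[-5e-05,0.0035,0],[-5e-05,0.0035,0],[-5e-05,0.0035,0],[-5e-05,0.0035,0],[-5e-05,0.0035,0],[-5e-05,0.0035,0]], dr=[[0,0,0],[0,0,0],[0,0,0],[0,0,0],[0,0,0],[0,0,0],[0,0,0],[0,0,0],[0,0,0],[0,0,0],[0,0,0],[0,0,0],[0,0,0],[0,0,0],[0,0,0],[0,0,0],[0,0,0],[0,0,0],[0,0,0],[0,0,0]])

```text
time_s: 12.0
position: [0.5723, 0.0478, 0.0029]
tool_rot: [[-0.014, 1.0, 0.0], [1.0, 0.014, -0.0], [-0.0, 0.0, -1.0]]
ft_force: [-0.1, -1.3, 1.8]
grip_width: -0.0003
```

```bash
python3 look.py g scene wrist
```

```text
12.0 [0.5723 0.0478 0.0029] [-0.06 -1.32  1.77]
scene zoom origin 235 159 f 6
wrist zoom origin 190 140 f 4
```

View pics/wristg.png

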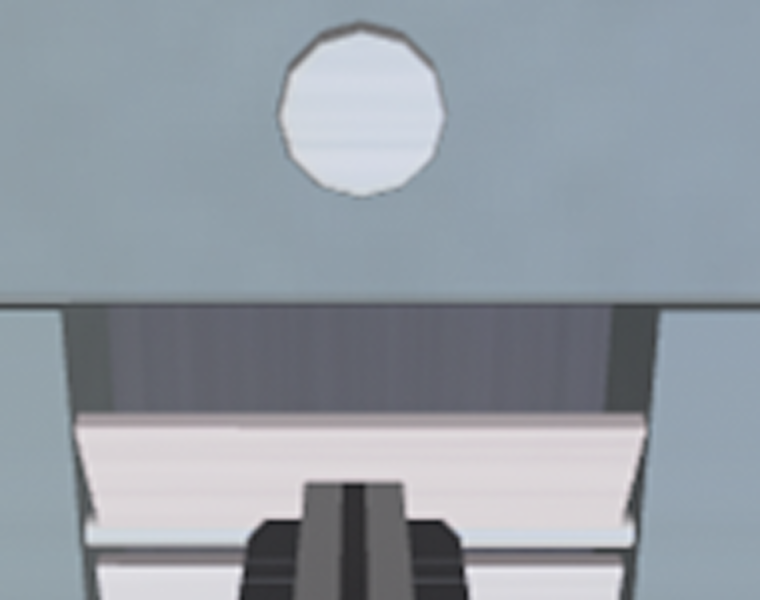

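View pics/sceneg.png

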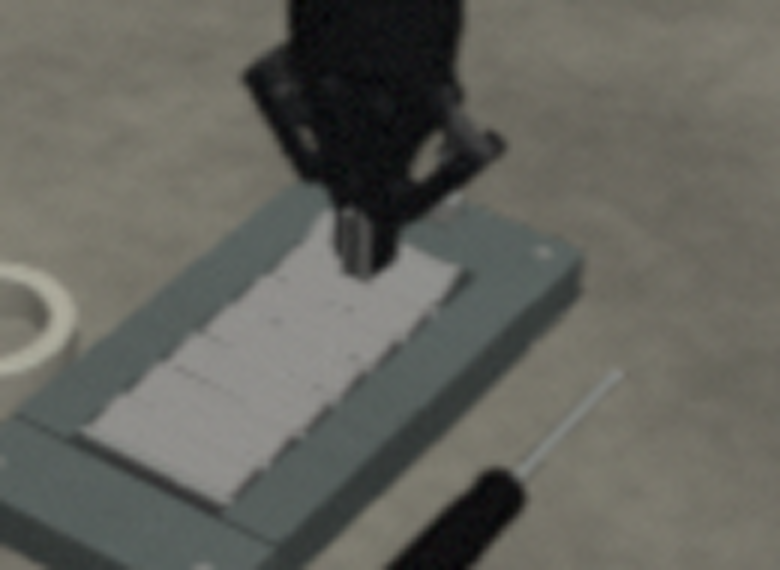

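Blade 7 is partly down, and the knob at zoom (362,110) is well ahead of the tip. Six more rows put the leading edge at about vent x = 98 mm, 20 mm short of the knob. Then I lift straight up.

>>> jog_arm(travel=[[-5e-05,0.0035,0],[-5e-05,0.0035,0],[-5e-05,0.0035,0],[-5e-05,0.0035,0],[-5e-05,0.0035,0],[-5e-05,0.0035,0],[0,0,0],[0,0,0]], dr=[[0,0,0],[0,0,0],[0,0,0],[0,0,0],[0,0,0],[0,0,0],[0,0,0],[0,0,0]])

```text
time_s: 12.77
position: [0.5719, 0.0689, 0.0028]
tool_rot: [[-0.014, 1.0, -0.0], [1.0, 0.014, 0.0], [0.0, -0.0, -1.0]]
ft_force: [-0.8, 1.1, -0.2]
grip_width: -0.0001
```

>>> jog_arm(travel=[[0,0,0.004],[0,0,0.008],[0,0,0.014],[0,0,0.02],[0,0,0.02],[0,0,0.02],[0,0,0.02],[0,0,0.02],[0,0,0.02],[0,0,0.015],[0,0,0.01],[0,0,0],[0,0,0]], dr=[[0,0,0],[0,0,0],[0,0,0],[0,0,0],[0,0,0],[0,0,0],[0,0,0],[0,0,0],[0,0,0],[0,0,0],[0,0,0],[0,0,0],[0,0,0]])

```text
time_s: 13.85
position: [0.5719, 0.0685, 0.1738]
tool_rot: [[-0.014, 1.0, 0.0], [1.0, 0.014, 0.0], [0.0, 0.0, -1.0]]
ft_force: [-0.3, -0.8, -0.6]
grip_width: -0.0
```

```bash
python3 - <<'E'
from rig import *
from h import *
d={n:get_image(n) for n in ('scene','wrist')}
b=cv2.resize(d['scene']['color'][165:275,210:340],None,fx=5.4,fy=5.4,interpolation=cv2.INTER_CUBIC)
cv2.imwrite('pics/sceneh.png',b[...,::-1]);cv2.imwrite('pics/wristh.png',d['wrist']['color'][...,::-1])
pickle.dump(d,open('dh.pkl','wb'))
E
```

```text
(no output)
```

View pics/sceneh.png

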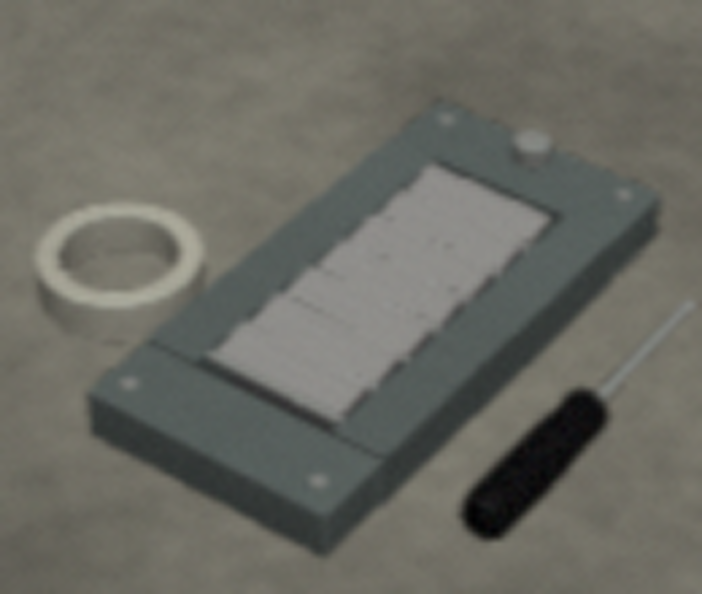

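View pics/wristh.png

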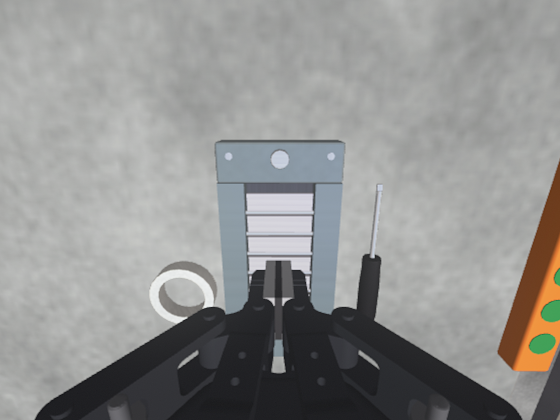

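All seven blades lie flat and the vent's plain-end screw is on the same pixel as before. One last difference check against the first picture, then I hand in.

```bash
python3 - <<'E'
from rig import *
from h import *
a=pickle.load(open('d0.pkl','rb'))['scene']['color'];b=pickle.load(open('dh.pkl','rb'))['scene']['color']
m=(cv2.absdiff(cv2.GaussianBlur(a,(5,5),0),cv2.GaussianBlur(b,(5,5),0)).max(2)>22).astype(np.uint8)
n,_,st,_=cv2.connectedComponentsWithStats(m)
print([s.tolist() for s in st[1:] if s[4]>8])
s=observe();print(s['time_s'],s['position'],s['ft_force'],np.abs(s['qvel']).max())
close_job()
E
```

```text
[[111, 0, 43, 76, 1656], [187, 0, 23, 73, 892], [223, 0, 117, 77, 5409], [108, 67, 10, 10, 31], [101, 69, 113, 80, 2135], [280, 74, 49, 74, 2095], [116, 80, 13, 7, 68], [139, 83, 5, 4, 17], [162, 92, 58, 36, 963], [99, 107, 27, 40, 538], [249, 195, 63, 47, 1343]]
13.95 [0.57147387 0.06848543 0.17276485] [ 0.44184827 -0.4196988  -1.24926795] 0.32494105282985275
the job is handed in; nothing more can be done
```

The vent is shut and the job is handed in at 13.95 s of the 34 s allowed. One pass of the closed fingertip, from the plain end towards the knob, laid all seven blades down flat.

- **Tip height:** the tool readings disagreed with the cameras. The pictures put the real fingertip about 33 mm above the reported TCP. I found the face with a light touch on the plain plate (force reading 7.7 N at most), which gave an offset of 30.9 mm. The sweep then ran about 3.5 to 4 mm above the face, with sampled forces of about 2 N.
- **Vent:** a screw on its plain end stayed on the same scene-camera pixel, about (268.8, 254), in the pictures before, during and after the sweep. The tip stopped about 20 mm short of the knob, going by the vent position I measured.
- **Blades:** the last scene and wrist pictures show the blades flat. I judged this by eye and did not measure each blade's angle.
- **Surroundings:** comparing the first and last scene pictures, the only changes are in the blade area and where the arm is or was. The screwdriver, tape roll and other items show no change. The paint can lies where the arm's change region falls, so that check says little about it; the arm passed well above it.
- **Finish:** the arm ended with the tip about 17 cm above the vent, touching nothing.

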